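# Free the glue-seized clamp knob and reset the neck stop

## Task

The end stop on the neck-blank fixture is locked by a T-bar clamp knob that has seized with dried glue. Rock the knob back and forth in small arcs until it breaks free, unscrew it until the clamp is fully loose, slide the stop up against the end of the wooden neck blank, then turn the knob back to lock the stop there and let go. Leave the other things on the bench where they are.

Things in the scene. Friction and masses are not known exactly. Their poses are not given: they have to be found in the camera images.
- fixture: The fixture, fixed to the bench: a plywood board 200 x 660 x 18 mm with an aluminium rail (40 mm wide, top 36 mm above the bench) along its middle. Origin: centre of the board's underside, on the bench. Its y axis runs along the rail, from the stop towards the neck blank; x points across the rail, away from the robot; z up.
- stop_face (a point): Centre of the upright steel face of the stop that is to meet the blank, 50 mm above the bench; the face is 62 mm wide, 37 to 69 mm above the bench. Axes parallel to the fixture's: the face looks along +y. The stop is a grey cast carriage, 78 mm across the rail and 86 mm along it, that can only slide along the rail. The knob's grip point is 95 mm behind this face.
- housing_end (a point): Centre of the outer end of the round grey housing (68 mm in diameter, 54 mm long) that stands on the stop and moves with it; it leans 35 degrees from vertical along the rail towards the fixture's -y, away from the blank. The knob sits on this end. Axes parallel to the fixture's.
- stop (a joint): Position of the stop along the rail in m, 0 to 0.24, growing along the fixture's +y towards the blank. Loose, it slides with about 2 N plus 8 N per m/s, with the inertia of a heavy casting (5 kg), and stays where it is left; clamped, it resists a brief pull of about 25 N, creeping a few mm at most.
- knob_grip (a point): Grip point on the clamp knob's turning axis, 15 mm below the outer end of its bare steel T-bar: 56 mm long, 14 mm thick, 34 mm high along the axis, over a 50 mm black disc whose face is 24 mm below this point. Pinch the bar across its 14 mm. z: turning axis, outwards (leans 35 degrees towards the fixture's -y); x: along the bar; y: across it. Turning leaves the point in place; it moves with the stop.
- knob (a joint): Knob angle, rad, growing counter-clockwise seen from its outer end (loosening). 0: clamped, bar square to the rail; starts within 0.05 of 0. While seized: stops at about +-0.3 (give a little if forced); swings past +0.27, -0.27, +0.27, -0.27 in turn crumble the glue. Free: stops at -0.35 and 1.3. Clamp loose above 0.6, locked below 0.2. Takes 0.14 to 0.3 N m; stays where left.
- crust (a joint): How far the dried glue in the housing has crumbled, in m: 0 at the start, about 0.008 more after each successful swing, 0.036 when the knob is free. Hidden inside the housing; only the knob's rocking changes it.
- blank: Neck blank of dark wood, paler strip on top, 60 mm wide, 24 mm thick, 240 mm long, with a 28 mm higher heel at its far end; lies on the rail, pinned down by a steel strap so that it does not move. Origin: on the underside at the middle of the end that faces the stop, 36 mm above the bench; y runs along its length away from the stop.
- blank_end (a point): Centre of the end face of the neck blank that the stop must come up against, 50 mm above the bench; axes parallel to the fixture's.
- glue_jar: Amber glass jar with white lid, 52 mm wide, 85 mm high, standing on the fixture board on the far side of the rail; to be left alone. Origin: centre of its underside.
- screwdriver: Screwdriver lying on the bench; to be left alone. Origin under its middle.
- sanding_block: Cork sanding block 45 x 85 x 26 mm on the fixture board on the far side of the rail; to be left alone. Origin: centre of its underside.
- hammer: Small hammer lying on the bench; to be left alone.
- pin_cup: Small steel bowl, 70 mm wide, 50 mm high; to be left alone. Origin: centre of its underside.
- bridge: Dark wooden guitar bridge 28 x 170 x 12 mm, lying on the bench along the fixture's near edge; to be left alone. Origin: centre of its underside.
- glue_brush: Brush lying on the bench; to be left alone.

How it is judged:
By the outcome, as a careful person would: the job done as asked, in the order asked, and still so for the second after the job is handed in, with the robot touching nothing.
It also fails if it takes over 45 s, if anything falls off the work surface, if the arm or the gripper's body presses on something with over 40 N, if the wrist force passes 120 N, or if a joint passes its speed limit or range.

## Robot

A 6-joint arm with a two-finger parallel gripper is mounted at the origin on the work surface. World frame = base frame: x ahead of the robot, y to its left, z up, the work surface at z = 0. Lengths are in mm, angles in rad, forces in N, time in s.
With the tool pointing down it reaches from about 275 to 750 mm from the base axis. Payload 10.2 kg.
Tool frame: the origin (TCP) lies on the front face of the gripper's body, between the roots of the fingers; the fingertips stand 73 mm ahead of it and the grasp point (between the pads) lies ctrl.grip_depth ahead of it (ctrl.grip_depth is the distance from the TCP to the grasp point, in mm); z points along the fingers, y is the direction in which the jaws open and shut (so a half turn about z gives the same grasp; the last joint's range is limited). The gripper opens to 85 mm and grips with 20 to 120 N. Pads are 22 mm wide; open, the fingers measure 114 mm over their backs; the gripper's body (76 mm by 85 mm) begins 54 mm behind the grasp point. The pads swing forward as they close: fully open they stand 13 mm farther back than shut.
Start: joints at [-1.384, 0.313, 1.498, -0, 1.331, -0.223], TCP at [209.162, -481.542, 303.894] pointing down, gripper open.
Joint ranges: [-2.94, 2.94], [-0.97, 2.17], [0.19, 2.56], [-1.23, 4.37], [0.02, 3.11], [-2.88, 2.88]. Speed limits (rad/s): [2.39, 2.39, 3.01, 3.14, 3.14, 3.14].

## Interface

Orientations are given as a unit quaternion [w, x, y, z].
In Python, from rig import readout, capture, ctrl, nets gives the robot as it stands. The module is installed in compiled form; this text tells all that it offers.
- The arm moves only by the tool apply_moves, never from a script. Its argument "targets" is a list of rows, each a list of 4 numbers: the shift along the tool's x, y, z in cm, then the turn about the tool's z in degrees. A call has 1 to 8 rows; each row shifts and turns the commanded pose from where the row before left it, along the tool's axes as they then stand; what a row does not reach is not made up. A row lasts 1/10 s, in which the tool goes at most 50 mm and 8.59 degrees, less where a joint would pass 70% of its speed; a pose out of reach is approached as far as the arm can. A call with a gripper value outside its range is refused whole. "grip" is the finger opening in cm, from 0 to 8.54, set as the call begins (left out, the last holds). The fingers move at their own pace and stop on an object; "force" is the grip in N (left out, the last holds). Time passes only in rows, so rows that do not move let the fingers close. It gives the time, the measured TCP pose, the force and the opening at its end, in the units of the state.
- readout.sense(): the state, without advancing time (a new reading comes with each control period).
- capture(name): name is "side" or "top"; returns a dict with "img" (400x640x3 uint8, red, green, blue), "fov_y" (degrees; the focal length in pixels is half the picture's height over the tangent of half this angle, whatever the lens; pixels are square), "cx", "cy" (the principal point, pixels), "D" ([k1, k2, p1, p2, k3] as OpenCV has them; the pictures are not rectified), "eye" and "rotation" of the camera in the world. Camera axes: x right, y down, z forward; pixel columns grow to the right and rows downward; lengths in mm; the calibration is good to about 2 mm. A picture is of the moment at which its call begins. There is no depth.
- ctrl.finish_job(): hands the job in, once; it reports no verdict.
Trained networks look in the newest picture that a camera, given by its name, has taken for a name from the list of things; names that differ only in an ending like _2 or _b are one class to them, and where a whole thing is asked for, a point or a joint stands for the part that bears it (a point fixed in the world has none). Each returns a list of dicts, best first, with "score" (0 to 1); they miss things now and then, are a little off and sometimes report something else, mostly with a low value. They report only what shows in the picture. A call takes as long as a camera call.
- nets.boxes_of(camera, target): "location" ([column, row] as shares, 0 to 1, of the picture: columns of its width, rows of its height, amid what is visible of it).
The state is a dict: "time_s": time; "joints": joint angles; "dq": joint speeds; "tau": joint torques, N m; "eef_pos": TCP position; "ee_rot": TCP orientation; "force": force on the tool from outside, world axes, zero at the start; "wrist_torque": the same for the moment, N m; "grip_width": opening from 0.0 (shut) to 1.0 (fully open).
Only numpy, scipy, OpenCV 4.12 (cv2) and the standard library are available. Lean on these libraries where they do the work, as an engineer would, in place of code of your own. Each camera call takes 0.05 s, during which the arm holds its last target.

## Working session

There is one attempt and no reset: what is moved stays moved. The work goes in short steps, Python scripts to look and compute and a tool call to move; the robot and the scene stay as the last step left them, time stands still between calls to the robot, and variables do not carry over. Pictures are saved under pics/ and viewed, and the job is handed in when it is done.

Besides the shell and the picture viewer there is one more tool, called after "Request:" in YAML: its name, and indented under it one key for each argument. apply_moves: Moves the arm, as the interface text tells. Its arguments: {"type":"object","properties":{"targets":{"type":"array"},"grip":{"type":"number"},"force":{"type":"number"}},"required":["targets"]}

```bash
ls; mkdir -p pics
python3 - <<'E'
from rig import readout, capture, ctrl, nets
import cv2
s=readout.sense();print(s, ctrl.grip_depth)
for c in("side","top"):
    d=capture(c);cv2.imwrite(f"pics/{c}0.png",d["img"][:,:,::-1])
    print({k:v for k,v in d.items() if k!="img"})
    for t in("fixture","stop_face","housing_end","knob_grip","blank_end","blank","glue_jar","sanding_block","stop"):
        print(c,t,[(r["score"],[r["location"][0]*640,r["location"][1]*400]) for r in nets.boxes_of(c,t)[:2]])
E
```

```text
pics
{'time_s': 0.0, 'joints': array([-1.38440147e+00,  3.13452157e-01,  1.49841343e+00, -1.54222562e-05,
        1.33099382e+00, -2.23425667e-01]), 'dq': array([ 6.58510015e-04,  2.01489880e-04, -7.26489328e-05, -1.42126573e-03,
       -7.07327524e-04, -6.16273098e-04]), 'tau': array([-1.25930968e-03, -4.12275445e+01, -2.59738111e+01, -3.14544914e-04,
        4.20086624e-03, -4.14848913e-06]), 'eef_pos': array([ 209.12748147, -481.37875533,  303.34281578]), 'ee_rot': array([-6.33406891e-04,  9.79078679e-01,  2.03481055e-01,  4.23853097e-06]), 'force': array([-0.16864273, -1.00293219, -0.3268273 ]), 'wrist_torque': array([-0.03252805, -0.00303182,  0.0587986 ]), 'grip_width': 1.0008550991316083} 53.900000000000006
{'fov_y': 53.96970120216089, 'cx': 317.0832668820273, 'cy': 197.11710536301058, 'D': array([-0.02169611,  0.        ,  0.        ,  0.        ,  0.        ]), 'eye': array([306.37748032, 657.98705193, 812.69658227]), 'rotation': array([ 0.0625798 , -0.14910159,  0.90542236, -0.39250839])}
side fixture [(0.8, [267.392, 282.8])]
side stop_face [(0.88, [301.69599999999997, 221
[... 580 characters left out ...]
.        ,  0.        ,  0.        ]), 'eye': array([ 419.40943912,  -55.2541402 , 1794.23981441]), 'rotation': array([-0.02917154,  0.71039243, -0.70284461,  0.02238462])}
top fixture [(0.68, [282.112, 180.4])]
top stop_face [(0.79, [304.128, 183.4])]
top housing_end [(0.86, [304.128, 184.68])]
top knob_grip [(0.46, [312.384, 183.88])]
top blank_end [(0.71, [219.328, 164.39999999999998]), (0.42, [288.128, 225.48])]
top blank [(0.93, [220.22400000000002, 165.32])]
top glue_jar [(0.75, [259.52000000000004, 155.6]), (0.64, [441.216, 183.6])]
top sanding_block [(0.72, [330.81600000000003, 172.32]), (0.4, [303.808, 184.08])]
top stop [(0.64, [306.112, 183.6]), (0.5, [417.08799999999997, 238.0])]
```

Run:
```python
import cv2
for c,(x,y,w,h) in {"side":(120,120,320,240),"top":(160,100,240,160)}.items():
    i=cv2.imread(f"pics/{c}0.png")
    cv2.imwrite(f"pics/{c}0z.png",cv2.resize(i[y:y+h,x:x+w],None,fx=2.5 if c=="side" else 3.2,fy=2.5 if c=="side" else 3.2,interpolation=cv2.INTER_CUBIC))
```

```text
(no output)
```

View pics/side0.png

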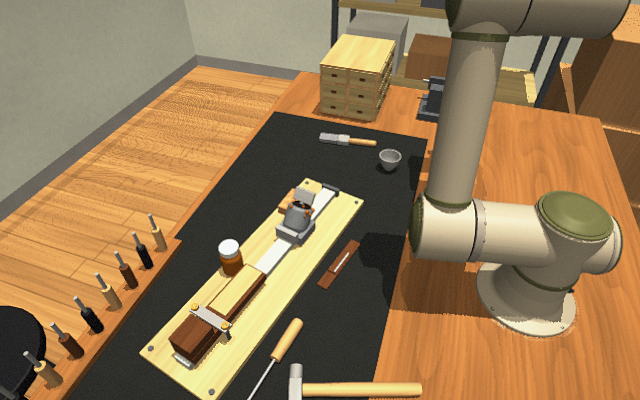

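View pics/top0.png

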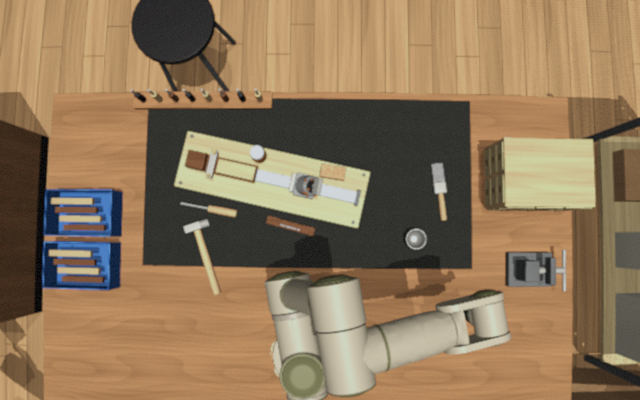

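View pics/side0z.png

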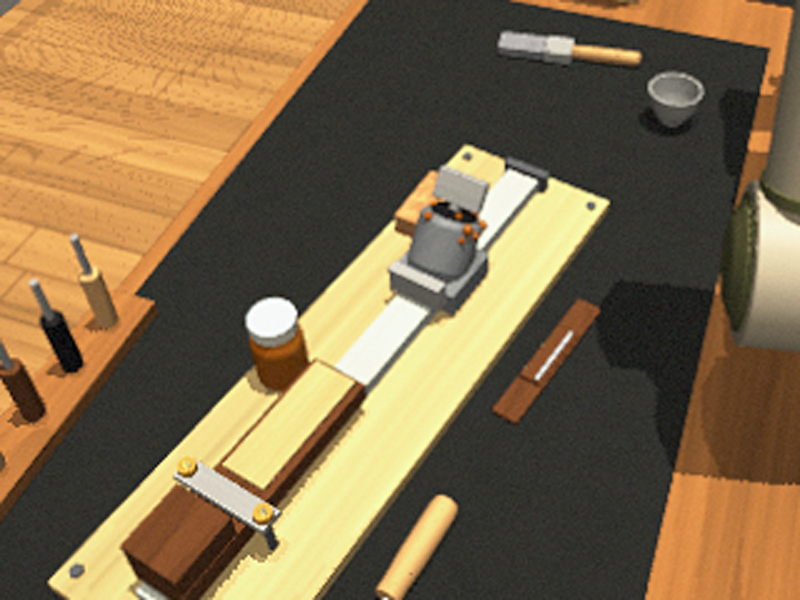

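View pics/top0z.png

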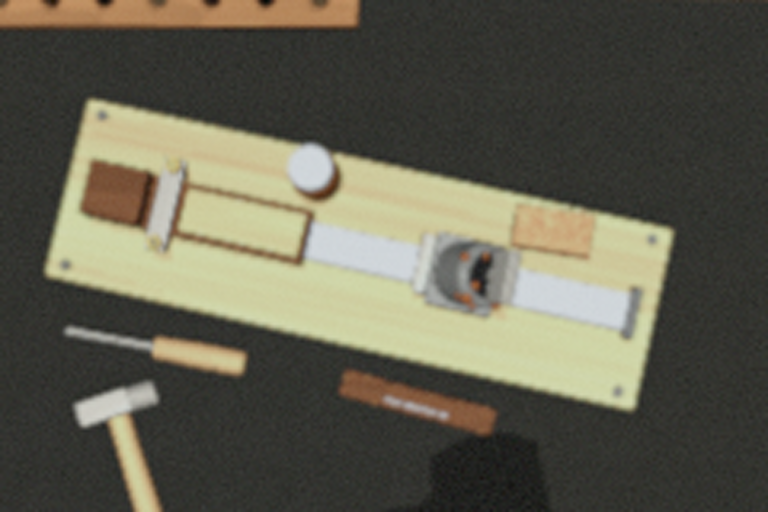

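Run:
```python
import cv2
for c,(x,y,w,h) in {"side":(265,170,70,75),"top":(280,160,60,45)}.items():
    i=cv2.imread(f"pics/{c}0.png")
    f=8 if c=="side" else 12
    cv2.imwrite(f"pics/{c}0zz.png",cv2.resize(i[y:y+h,x:x+w],None,fx=f,fy=f,interpolation=cv2.INTER_CUBIC))
```

```text
(no output)
```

View pics/side0zz.png

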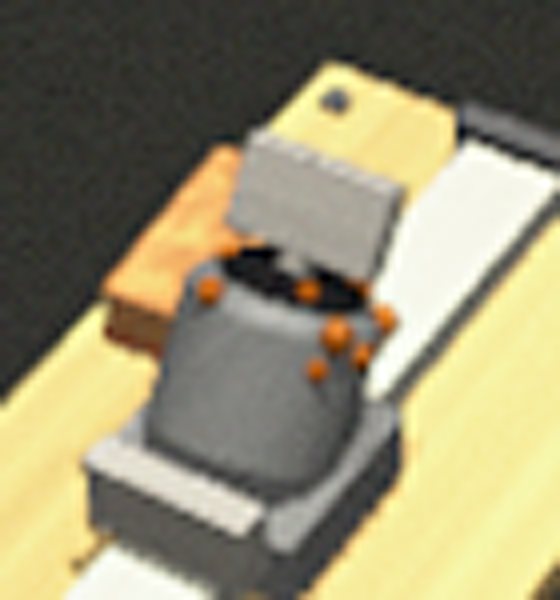

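View pics/top0zz.png

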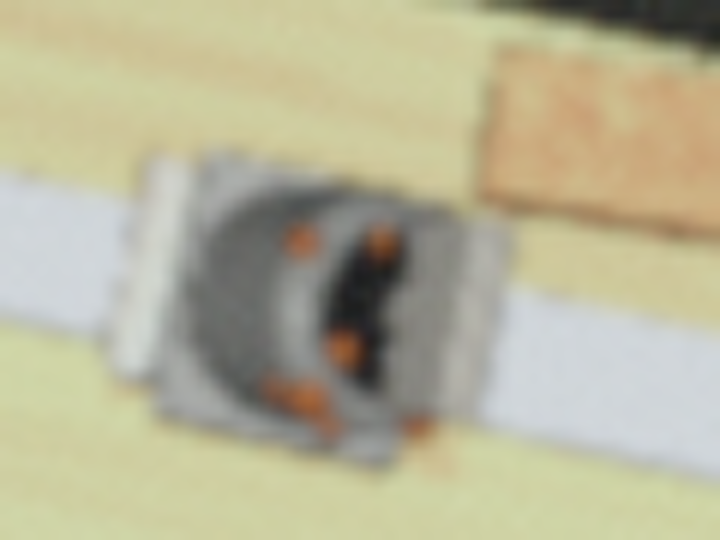

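```bash
cat > fit.py <<'E'
import numpy as np, cv2, json
from scipy.spatial.transform import Rotation as R
from scipy.optimize import least_squares
CAM={"side":dict(fov=53.96970120216089,cx=317.0832668820273,cy=197.11710536301058,k=-0.02169611,eye=[306.37748032,657.98705193,812.69658227],q=[0.0625798,-0.14910159,0.90542236,-0.39250839]),
"top":dict(fov=42.52972269178728,cx=317.8943725264418,cy=195.83907280968253,k=-0.11668463,eye=[419.40943912,-55.2541402,1794.23981441],q=[-0.02917154,0.71039243,-0.70284461,0.02238462])}
def proj(c,P,off=(0,0,0)):
    m=CAM[c];q=m["q"];f=200/np.tan(np.radians(m["fov"]/2))
    Rw=R.from_quat([q[1],q[2],q[3],q[0]]).as_matrix()  # cam->world
    Pc=(np.atleast_2d(P)-np.array(m["eye"])-off)@Rw
    x=Pc[:,:2]/Pc[:,2:];r2=(x**2).sum(1,keepdims=True);x=x*(1+m["k"]*r2)
    return x*f+[m["cx"],m["cy"]]
A=np.radians(35);ax=np.array([0,-np.sin(A),np.cos(A)])
def knobpts(ang):
    u=np.array([1,0,0.]);v=np.cross(ax,u)
    bx=np.cos(ang)*u+np.sin(ang)*v;by=np.cross(ax,bx);return bx,by
def F(fx,P): # fixture->world
    x,y,th=fx;c,s=np.cos(th),np.sin(th);P=np.atleast_2d(P)
    return np.c_[x+c*P[:,0]-s*P[:,1],y+s*P[:,0]+c*P[:,1],P[:,2]]
E
cat > run1.py <<'E'
from fit import *
t=lambda a,b:(160+a/3.2,100+b/3.2); s=lambda a,b:(120+a/2.5,120+b/2.5)
ss=lambda a,b:(265+a/8,170+b/8); tt=lambda a,b:(280+a/12,160+b/12)
def model(p):
    fx=p[:3];f,h,ang,b=p[3:7];o={"top":p[7:10],"side":p[10:13]}
    bx,by=knobpts(ang);G=np.array([0,f-95,h])
    # by at ang 0 = ax x x = pointing +y-ish
    obs=[("top",(100,330,18),t(90,98)),("top",(100,-330,18),t(673,228)),("top",(-100,-330,18),t(635,411)),("top",(-100,330,18),t(45,275)),
     ("side",(100,-330,18),s(467,145)),("side",(-100,-330,18),s(609,205)),("side",(100,330,18),s(48,583)),
     ("side",G+15*ax+28*bx+7*by,ss(250,135)),("side",G+15*ax-28*bx+7*by,ss(403,190)),("side",G-19*ax-28*bx+7*by,ss(378,282)),("side",G-19*ax+28*bx+7*by,ss(230,223)),
     ("top",G+15*ax+28*bx-7*by,tt(517,225)),("top",G+15*ax+28*bx+7*by,tt(468,208)),("top",G+15*ax-28*bx-7*by,tt(482,418)),
     ("top",(31,f,69),tt(145,155)),("top",(-31,f,69),tt(110,370)),("side",(31,f,69),ss(85,462)),("side",(-31,f,69),ss(243,535)),
     ("top",(30,b,60),t(312,212)),("top",(-30,b,60),t(301,263)),("side",(30,b,60),s(313,360)),("side",(-30,b,60),s(365,385))]
    return obs,fx,o
def res(p):
    obs,fx,o=model(p);r=[]
    for c,P,uv in obs: r+=list((proj(c,F(fx,P),o[c])[0]-uv)/0.7)
    return np.r_[r,p[7:]/1.5]
p0=np.r_[520,0,np.radians(90),-50,130,0,50,np.zeros(6)]
best=min((least_squares(res,np.r_[p0[:2],np.radians(a),p0[3:]],loss="soft_l1") for a in(45,80,110)),key=lambda r:r.cost)
np.set_printoptions(precision=3,suppress=True)
print(best.cost,best.x,np.degrees(best.x[2]))
print(res(best.x)[:-6].reshape(-1,2)*.7)
J=best.jac;print(np.sqrt(np.diag(np.linalg.inv(J.T@J)))[:7])
p=best.x;np.save("p.npy",p);print("grip world",F(p[:3],[0,p[3]-95,p[4]]))
E
python3 run1.py
```

```text
10.470399980122181 [606.664 123.879  -6.498 -70.621 123.248 -31.301  53.047  -0.484  -0.202
   0.048   0.484   0.202   0.702] -372.28883862342917
[[-0.205  0.205]
 [ 0.2    0.615]
 [-0.454 -0.431]
 [ 0.103 -0.266]
 [-0.252 -0.26 ]
 [ 0.728 -1.416]
 [-0.276  0.078]
 [-0.149 -0.861]
 [ 0.26  -0.314]
 [-0.561  0.618]
 [-1.406  0.439]
 [ 0.113 -0.266]
 [ 0.654  0.589]
 [ 0.792  0.741]
 [ 0.487 -0.068]
 [-0.773 -0.168]
 [-0.28   0.083]
 [ 0.282  0.461]
 [-0.113 -0.796]
 [-0.77   0.344]
 [ 0.596 -0.448]
 [ 0.236  0.342]]
[1.341 1.441 0.003 1.407 2.16  0.062 1.588]
grip world [[571.414 -37.946 123.248]]
```

```bash
sed -i 's#return np.r_\[r,p\[7:\]/1.5\]#return np.r_[r,p[7:]/1.5,p[5]/0.03]#; s#for a in(45,80,110))#for a in(-12,-10))#; s#\[:-6\].reshape#[:-7].reshape#' run1.py; python3 run1.py
cat > plan.py <<'E'
import sys,numpy as np
from rig import readout
from scipy.spatial.transform import Rotation as R
p=np.load("p.npy")
def state():
    s=readout.sense();q=s["ee_rot"];M=R.from_quat([q[1],q[2],q[3],q[0]]).as_matrix()
    return s,np.degrees(np.arctan2(M[1,0],M[0,0]))
def show():
    s,phi=state();th=p[2];f=s["force"];c,n=np.cos(th),np.sin(th)
    d=s["eef_pos"]-[p[0],p[1],0]
    print("t%.2f tcp"%s["time_s"],s["eef_pos"].round(1),"fix",np.round([c*d[0]+n*d[1],-n*d[0]+c*d[1]],1),"phi %.1f rel %.1f"%(phi,phi-np.degrees(th)-180),"Ffix",np.round([c*f[0]+n*f[1],-n*f[0]+c*f[1],f[2]],1),"M",s["wrist_torque"].round(2),"g%.3f"%s["grip_width"],"q",s["joints"].round(2))
def rows(tgt,phit,step=30,ang=8.5):
    s,phi=state();d=np.array(tgt)-s["eef_pos"];dp=phit-phi
    n=int(max(np.ceil(np.linalg.norm(d)/step),np.ceil(abs(dp)/ang),1))
    for i in range(n):
        f=np.radians(phi+dp*i/n);w=d/n
        print([round(float(v),2) for v in(( np.cos(f)*w[0]+np.sin(f)*w[1])/10,(np.sin(f)*w[0]-np.cos(f)*w[1])/10,-w[2]/10,-dp/n)],end=",\n")
E
python3 - <<'E'
from plan import *
from fit import F
show()
G=F(p[:3],[0,p[3]-95,p[4]])[0];print(G)
rows([G[0],G[1]-1,265],np.degrees(p[2])+180,step=35)
E
```

```text
11.831548754962018 [606.615 123.92   -0.214 -70.605 123.055   0.029  53.089  -0.63   -0.221
   0.054   0.63    0.221   0.603] -12.282703940137358
[[-0.226  0.188]
 [ 0.182  0.578]
 [-0.466 -0.468]
 [ 0.088 -0.283]
 [-0.208 -0.269]
 [ 0.785 -1.427]
 [-0.212  0.108]
 [ 0.085 -0.946]
 [-0.23  -0.272]
 [-1.055  0.686]
 [-1.164  0.325]
 [ 0.662  0.014]
 [ 1.27   0.505]
 [ 0.137  0.778]
 [ 0.465 -0.1  ]
 [-0.793 -0.199]
 [-0.223  0.085]
 [ 0.345  0.462]
 [-0.142 -0.825]
 [-0.798  0.315]
 [ 0.651 -0.431]
 [ 0.298  0.359]]
[1.385 1.436 0.003 1.406 2.134 0.038 1.601]
grip world [[571.385 -37.894 123.055]]
t1.00 tcp [ 209.2 -481.5  303.9] fix [-259.6 -676.2] phi 23.5 rel -144.2 Ffix [ 0.7 -0.3 -0.5] M [-0.    0.04 -0.01] g1.000 q [-1.38  0.31  1.5  -0.    1.33 -0.22]
[571.38493819 -37.89418244 123.05496254]
[2.99, -1.54, 0.23, -8.48],
[3.19, -1.08, 0.23, -8.48],
[3.31, -0.6, 0.23, -8.48],
[3.36, -0.1, 0.23, -8.48],
[3.34, 0.39, 0.23, -8.48],
[3.25, 0.88, 0.23, -8.48],
[3.08, 1.35, 0.23, -8.48],
[2.85, 1.79, 0.23, -8.48],
[2.55, 2.19, 0.23, -8.48],
[2.2, 2.54, 0.23, -8.48],
[1.8, 2.84, 0.23, -8.48],
[1.36, 3.08, 0.23, -8.48],
[0.89, 3.24, 0.23, -8.48],
[0.41, 3.34, 0.23, -8.48],
[-0.09, 3.36, 0.23, -8.48],
[-0.59, 3.31, 0.23, -8.48],
[-1.07, 3.19, 0.23, -8.48],
```

Request:
apply_moves:
  targets:
    - [3.0,-1.5,0.2,-8.5]
    - [3.2,-1.1,0.2,-8.5]
    - [3.3,-0.6,0.2,-8.5]
    - [3.4,-0.1,0.2,-8.5]
    - [3.3,0.4,0.2,-8.5]
    - [3.2,0.9,0.2,-8.5]
    - [3.1,1.4,0.2,-8.5]
    - [2.8,1.8,0.2,-8.5]
  grip: 6.0
  force: 25

```text
time_s: 1.8
eef_pos: [381.0, -273.1, 287.9]
ee_rot: [0.0, 0.696, 0.718, 0.0]
force: [0.7, -0.4, 0.5]
grip_width: 0.704
```

```bash
cat > to.py <<'E'
from plan import *
from fit import F
import sys
x,y,z,rel=map(float,sys.argv[1:5]);st=float(sys.argv[5]) if len(sys.argv)>5 else 30
show();W=F(p[:3],[x,y,z])[0];rows(W,np.degrees(p[2])+180+rel,step=st)
E
python3 to.py 0 -165.6 265 0 35
```

```text
t1.80 tcp [ 381.  -273.1  287.9] fix [-136. -436.] phi 91.8 rel -75.9 Ffix [ 0.8 -0.2  0.5] M [ 0.03  0.05 -0.02] g0.704 q [-0.87  0.2   1.68  0.    1.25 -0.9 ]
[2.55, 2.2, 0.25, -8.43],
[2.2, 2.55, 0.25, -8.43],
[1.8, 2.84, 0.25, -8.43],
[1.36, 3.07, 0.25, -8.43],
[0.9, 3.24, 0.25, -8.43],
[0.41, 3.34, 0.25, -8.43],
[-0.08, 3.36, 0.25, -8.43],
[-0.57, 3.31, 0.25, -8.43],
[-1.05, 3.19, 0.25, -8.43],
```

Request:
apply_moves:
  targets:
    - [2.6,2.2,0.2,-8.5]
    - [2.2,2.5,0.2,-8.5]
    - [1.8,2.8,0.3,-8.5]
    - [1.4,3.1,0.2,-8.5]
    - [0.9,3.2,0.3,-8.5]
    - [0.4,3.3,0.3,-8.5]
    - [-0.1,3.4,0.2,-8.5]
    - [-0.6,3.3,0.3,-8.5]

```text
time_s: 2.6
eef_pos: [549.9, -64.0, 268.0]
ee_rot: [0.0, 0.175, 0.985, -0.0]
force: [-1.0, -0.4, -0.2]
grip_width: 0.702
```

```bash
python3 to.py 0 -166 225 0 35
python3 - <<'E'
from rig import capture
import cv2
for c in("side","top"):
    d=capture(c);cv2.imwrite(f"pics/{c}1.png",d["img"][:,:,::-1])
i=cv2.imread("pics/side1.png");cv2.imwrite("pics/side1z.png",cv2.resize(i[120:270,220:400],None,fx=4,fy=4))
E
```

```text
t2.60 tcp [549.9 -64.  268. ] fix [ -15.5 -195.7] phi 159.8 rel -7.9 Ffix [-0.9 -0.6 -0.2] M [ 0. -0.  0.] g0.702 q [-0.33  0.4   1.46 -0.    1.27 -1.55]
[-0.56, 1.58, 2.15, -3.94],
[-0.67, 1.53, 2.15, -3.94],
```

View pics/side1z.png

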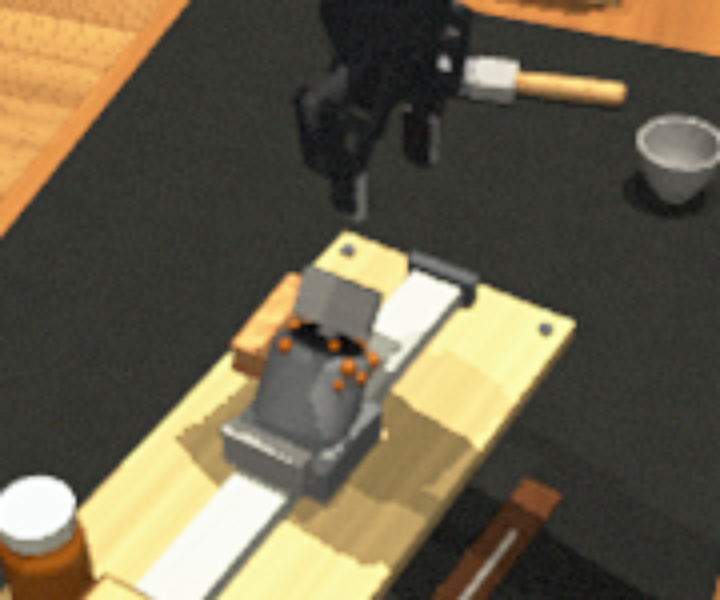

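Request:
apply_moves:
  targets:
    - [-0.6,1.6,2.1,-4.0]
    - [-0.7,1.5,2.1,-4.0]
    - [0,0,0,0]

```text
time_s: 3.0
eef_pos: [570.7, -39.2, 223.3]
ee_rot: [-0.002, 0.109, 0.994, 0.0]
force: [-0.1, -0.5, 0.3]
grip_width: 0.704
```

```bash
python3 to.py 0 -167 192 0 15
python3 - <<'E'
from rig import capture
import cv2
for c in("side","top"):
    d=capture(c);cv2.imwrite(f"pics/{c}1.png",d["img"][:,:,::-1])
i=cv2.imread("pics/side1.png");cv2.imwrite("pics/side2z.png",cv2.resize(i[150:250,240:360],None,fx=6,fy=6))
E
```

```text
t3.00 tcp [570.7 -39.2 223.3] fix [  -0.4 -167. ] phi 167.5 rel -0.2 Ffix [-0.  -0.5  0.3] M [ 0.01 -0.04 -0.02] g0.704 q [-0.27  0.49  1.46  0.    1.2  -1.63]
[-0.01, -0.0, 1.04, -0.06],
[-0.01, -0.0, 1.04, -0.06],
[-0.01, -0.0, 1.04, -0.06],
```

View pics/side2z.png

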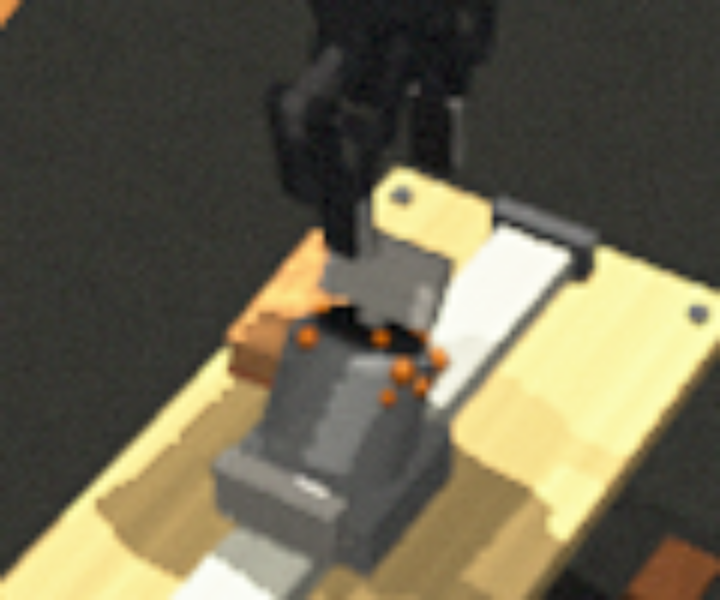

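Run:
```python
from fit import *
p=np.load("p.npy")
for P in ([0,-137,155],[11,-137,155],[-11,-137,155],[0,-197,155],[0,p[3]-95-8.6,p[4]+12.3]):
    u=proj("side",F(p[:3],P),p[10:13])[0];print(P,((u-[240,150])*6).round())
```

```text
[0, -137, 155] [352. 253.]
[11, -137, 155] [330. 244.]
[-11, -137, 155] [375. 263.]
[0, -197, 155] [428. 173.]
[0, np.float64(-174.20480529282295), np.float64(135.35496254436768)] [401. 237.]
```

Request:
apply_moves:
  targets:
    - [0,0,1.1,0]
    - [0,0,1.1,0]
    - [0,0,0.9,0]
    - [0,0,0,0]
    - [0,0,0,0]

```text
time_s: 3.6
eef_pos: [571.2, -40.1, 194.8]
ee_rot: [-0.0, 0.109, 0.994, 0.0]
force: [-0.2, -0.0, 1.0]
grip_width: 0.702
```

```bash
python3 to.py 0 -167 192 0 15
python3 - <<'E'
from rig import capture
import cv2
for c in("side","top"):
    d=capture(c);cv2.imwrite(f"pics/{c}1.png",d["img"][:,:,::-1])
i=cv2.imread("pics/side1.png");cv2.imwrite("pics/side3z.png",cv2.resize(i[150:250,240:360],None,fx=6,fy=6))
E
```

```text
t3.60 tcp [571.2 -40.1 194.8] fix [   0.3 -167.8] phi 167.5 rel -0.3 Ffix [-0.2 -0.1  1. ] M [-0.01 -0.02 -0.06] g0.702 q [-0.27  0.52  1.49  0.    1.13 -1.63]
[0.03, 0.08, 0.28, -0.26],
```

View pics/side3z.png

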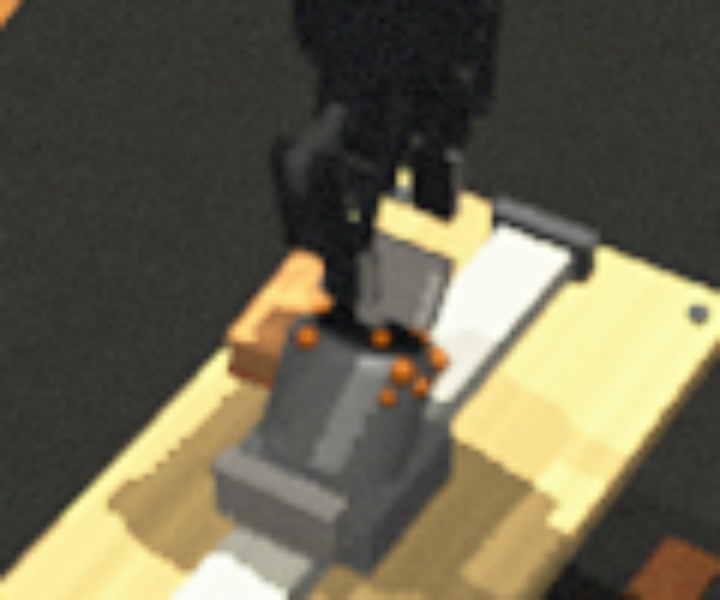

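Request:
apply_moves:
  targets:
    - [0,0,0.2,0]
    - [0,0,0,0]
    - [0,0,0,0]
    - [0,0,0,0]
  grip: 1.0
  force: 25

```text
time_s: 4.1
eef_pos: [571.3, -39.8, 193.2]
ee_rot: [0.0, 0.109, 0.994, 0.0]
force: [-1.2, 1.1, 2.4]
grip_width: 0.252
```

```bash
cat > look.py <<'E'
from plan import *
from rig import capture
import cv2,sys
show()
n=sys.argv[1]
i=capture("side")["img"][:,:,::-1];j=capture("top")["img"][:,:,::-1]
x,y=(int(sys.argv[2]),int(sys.argv[3])) if len(sys.argv)>2 else (245,150)
a=cv2.resize(i[y:y+100,x:x+110],None,fx=4.5,fy=4.5,interpolation=cv2.INTER_CUBIC)
cv2.imwrite(f"pics/{n}.png",a)
E
python3 look.py c1
```

```text
t4.10 tcp [571.3 -39.8 193.2] fix [   0.3 -167.5] phi 167.5 rel -0.2 Ffix [-1.4  0.8  2.4] M [0.44 0.06 0.17] g0.252 q [-0.27  0.52  1.49  0.    1.13 -1.63]
```

View pics/c1.png

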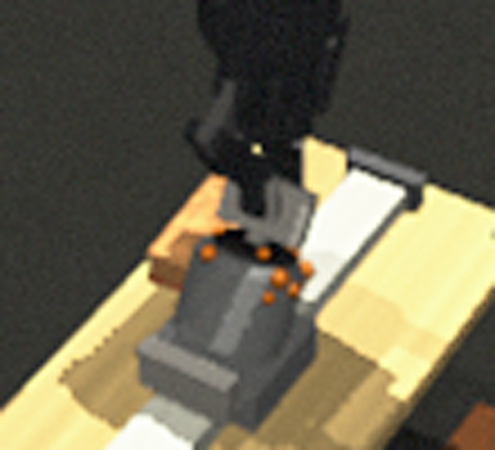

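Request:
apply_moves:
  targets:
    - [0,0,0,-4]
    - [0,0,0,-4]
    - [0,0,0,-4]
    - [0,0,0,-3]
    - [0,0,0,0]
  force: 40

```text
time_s: 4.7
eef_pos: [571.1, -40.7, 194.2]
ee_rot: [0.0, -0.022, 1.0, -0.001]
force: [-7.7, -2.6, 11.4]
grip_width: 0.226
```

```bash
python3 look.py c2
```

```text
t4.70 tcp [571.1 -40.7 194.2] fix [   0.3 -168.4] phi -177.5 rel -345.2 Ffix [-6.9 -4.2 11.4] M [-0.11  1.04 -0.15] g0.226 q [-0.28  0.52  1.49 -0.    1.13 -1.89]
```

View pics/c2.png

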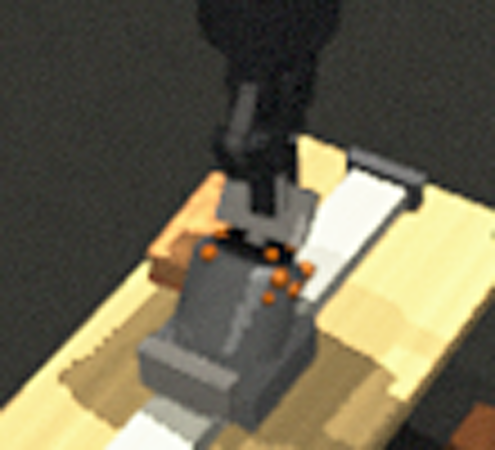

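Request:
apply_moves:
  targets:
    - [0,0,0,-2]
    - [0,0,0,-2]
    - [0,0,0,0]

```text
time_s: 5.1
eef_pos: [571.1, -40.9, 194.4]
ee_rot: [0.0, -0.057, 0.998, -0.001]
force: [-7.8, -4.0, 13.9]
grip_width: 0.23
```

```bash
python3 look.py c3
```

```text
t5.10 tcp [571.1 -40.9 194.4] fix [   0.4 -168.6] phi -173.5 rel -341.2 Ffix [-6.8 -5.6 13.9] M [-0.21  1.16 -0.24] g0.230 q [-0.28  0.52  1.49 -0.    1.13 -1.96]
```

View pics/c3.png

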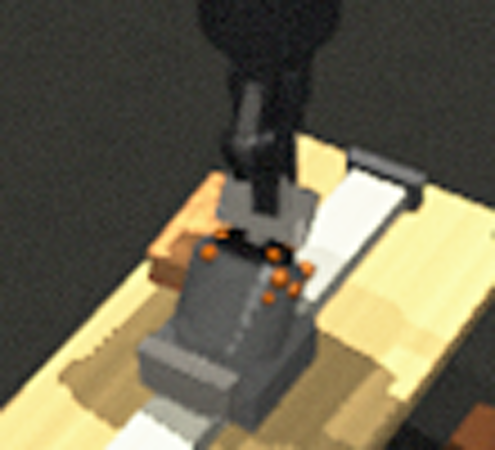

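```bash
cat > ov.py <<'E'
from fit import *
import sys
# ov.py name ds angles...   side picture crop overlay, big
from rig import capture
p=np.load("p.npy")
def run(name,ds,angs,x=280,y=165):
    i=capture("side")["img"][:,:,::-1];h=60;k=6
    outs=[]
    for a in [None]+angs:
        b=cv2.resize(i[y:y+h,x:x+h-15],None,fx=k,fy=k,interpolation=cv2.INTER_CUBIC)
        if a is not None:
            bx,by=knobpts(a);G=np.array([0,p[3]+ds-95,p[4]])
            for s in(7,-7):
                Q=[G+15*ax+28*bx+s*by,G+15*ax-28*bx+s*by,G-19*ax-28*bx+s*by,G-19*ax+28*bx+s*by]
                u=(proj("side",F(p[:3],Q),p[10:13])-[x-.5,y-.5])*k
                cv2.polylines(b,[u.round().astype(int)],True,(0,0,255) if s>0 else (0,255,0),1)
            cv2.putText(b,str(a),(5,15),0,.5,(255,255,255))
        outs.append(b)
    n=(len(outs)+1)//2
    while len(outs)<2*n: outs.append(outs[0]*0)
    im=np.vstack([np.hstack(outs[:n]),np.hstack(outs[n:])])
    f=min(1,800/im.shape[1],600/im.shape[0]);cv2.imwrite(f"pics/{name}.png",cv2.resize(im,None,fx=f,fy=f,interpolation=cv2.INTER_AREA))
if __name__=="__main__": run(sys.argv[1],float(sys.argv[2]),[float(v) for v in sys.argv[3:]])
E
python3 ov.py o1 0 0 0.2 0.3
```

```text
(no output)
```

View pics/o1.png

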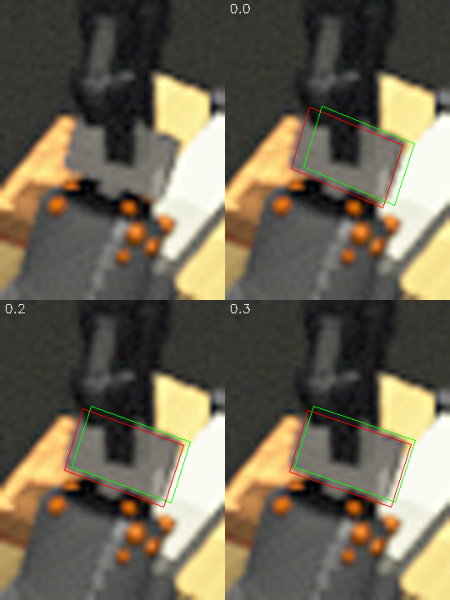

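Request:
apply_moves:
  targets:
    - [0,0,0,-3]
    - [0,0,0,-3]
    - [0,0,0,0]

```text
time_s: 5.55
eef_pos: [570.9, -41.2, 194.6]
ee_rot: [-0.0, -0.108, 0.994, -0.001]
force: [-10.2, -6.1, 15.5]
grip_width: 0.223
```

```bash
python3 -c "
from plan import *
show()"; python3 ov.py o2 0 0.3 0.4 0.5
```

```text
t5.55 tcp [570.9 -41.2 194.6] fix [   0.2 -168.9] phi -167.5 rel -335.3 Ffix [-8.7 -8.1 15.5] M [-0.43  1.61 -0.73] g0.223 q [-0.28  0.52  1.49 -0.    1.13 -2.06]
```

View pics/o2.png

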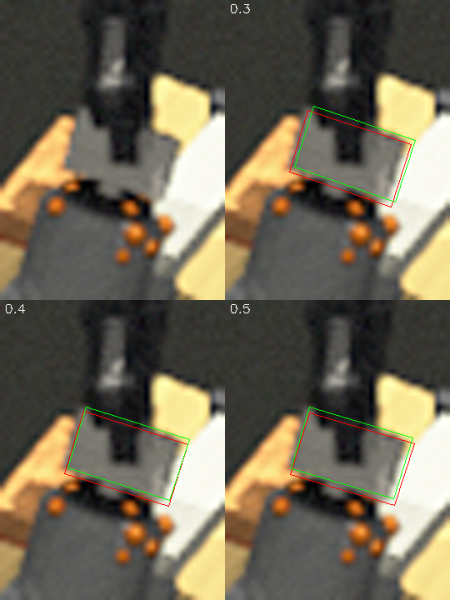

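Request:
apply_moves:
  targets:
    - [0,0,0,6]
    - [0,0,0,6]
    - [0,0,0,6]
    - [0,0,0,6]
    - [0,0,0,6]
    - [0,0,0,6]
    - [0,0,0,6]
    - [0,0,0,2]

```text
time_s: 6.4
eef_pos: [572.4, -40.1, 196.4]
ee_rot: [0.003, 0.273, 0.962, 0.0]
force: [0.1, -0.1, 24.7]
grip_width: 0.216
```

```bash
python3 -c "
from plan import *
show()"; python3 ov.py o3 0 0 -0.2 -0.3
```

```text
t6.40 tcp [572.4 -40.1 196.4] fix [   1.5 -167.6] phi 148.3 rel -19.4 Ffix [ 0.1 -0.1 24.7] M [ 0.37 -0.02  0.4 ] g0.216 q [-0.27  0.52  1.49  0.    1.13 -1.29]
```

View pics/o3.png

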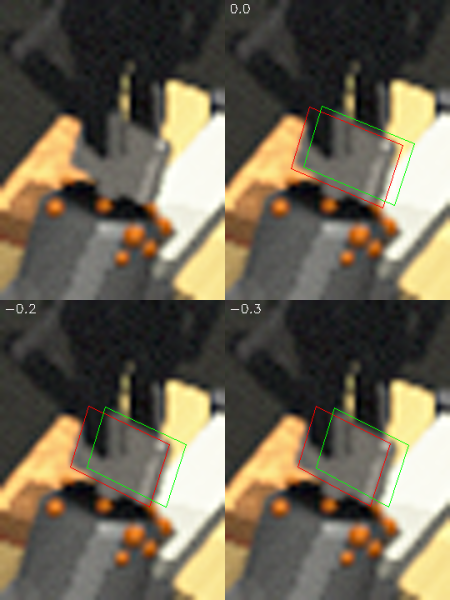

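Request:
apply_moves:
  targets:
    - [0,0,0,3]
    - [0,0,0,3]
    - [0,0,0,0]

```text
time_s: 6.75
eef_pos: [572.7, -40.4, 196.8]
ee_rot: [0.004, 0.322, 0.947, 0.0]
force: [-3.2, -0.1, 24.7]
grip_width: 0.213
```

```bash
python3 -c "
from plan import *
show()"; python3 ov.py o4 0 -0.2 -0.3 -0.4
```

```text
t6.75 tcp [572.7 -40.4 196.8] fix [   1.8 -167.8] phi 142.5 rel -25.3 Ffix [-3.1 -0.7 24.7] M [0.47 0.52 0.65] g0.213 q [-0.27  0.52  1.49 -0.    1.13 -1.19]
```

View pics/o4.png

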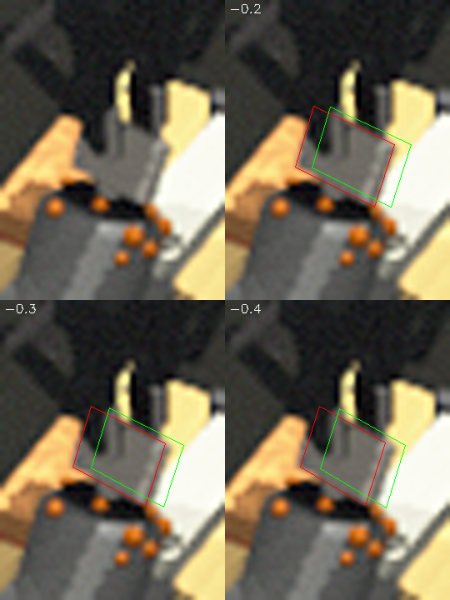

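Request:
apply_moves:
  targets:
    - [0,0,0,3]
    - [0,0,0,2]
    - [0,0,0,0]

```text
time_s: 7.1
eef_pos: [573.0, -40.7, 197.2]
ee_rot: [0.004, 0.362, 0.932, -0.0]
force: [-2.1, -0.2, 25.9]
grip_width: 0.215
```

```bash
python3 -c "
from plan import *
show()"; python3 ov.py o5 0 -0.2 -0.3 -0.4
```

```text
t7.10 tcp [573.  -40.7 197.2] fix [   2.1 -168. ] phi 137.5 rel -30.2 Ffix [-2.  -0.6 25.9] M [0.21 0.39 0.97] g0.215 q [-0.27  0.52  1.49 -0.    1.13 -1.1 ]
```

View pics/o5.png

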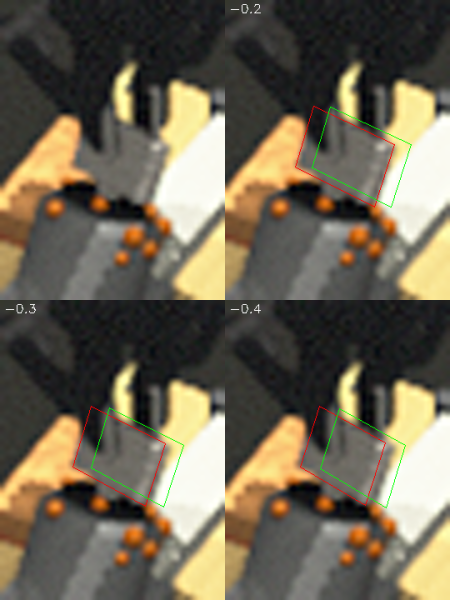

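Request:
apply_moves:
  targets:
    - [0,0,0,-7]
    - [0,0,0,-7]
    - [0,0,0,-7]
    - [0,0,0,-7]
    - [0,0,0,-7]
    - [0,0,0,-7]
    - [0,0,0,-7]
    - [0,0,0,-6]

```text
time_s: 7.95
eef_pos: [573.1, -41.4, 198.2]
ee_rot: [0.004, -0.11, 0.994, -0.003]
force: [-7.8, -4.5, 33.9]
grip_width: 0.202
```

Request:
apply_moves:
  targets:
    - [0,0,0,-2]
    - [0,0,0,0]

```text
time_s: 8.15
eef_pos: [573.0, -41.5, 198.3]
ee_rot: [0.004, -0.125, 0.992, -0.003]
force: [-8.1, -4.5, 33.8]
grip_width: 0.2
```

```bash
python3 -c "
from plan import *
show()"; python3 ov.py o6 0 0.2 0.3 0.4
```

```text
t8.15 tcp [573.  -41.5 198.3] fix [   2.3 -168.8] phi -165.6 rel -333.3 Ffix [-6.9 -6.1 33.8] M [-0.38  0.95 -0.93] g0.200 q [-0.28  0.52  1.49 -0.    1.13 -2.1 ]
```

View pics/o6.png

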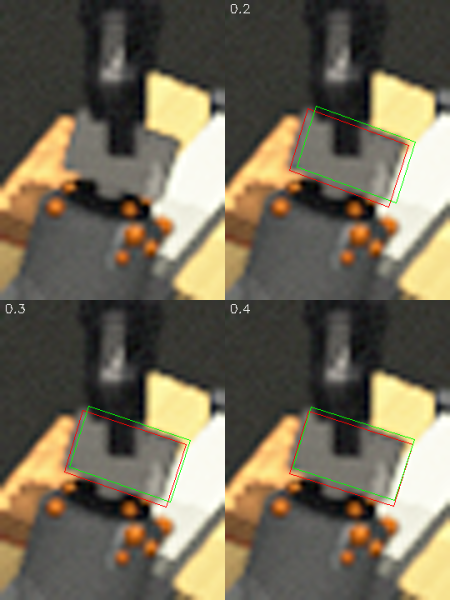

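Request:
apply_moves:
  targets:
    - [0,0,0,4]
    - [0,0,0,4]
    - [0,0,0,4]
  grip: 4.0

```text
time_s: 8.5
eef_pos: [571.2, -40.2, 192.9]
ee_rot: [0.0, -0.02, 1.0, -0.0]
force: [1.0, 1.0, -0.1]
grip_width: 0.468
```

```bash
python3 to.py 0 -167.5 194 14.5
```

```text
t8.50 tcp [571.2 -40.2 192.9] fix [   0.3 -167.9] phi -177.7 rel -345.4 Ffix [ 0.8  1.2 -0.1] M [ 0.05  0.03 -0.01] g0.468 q [-0.27  0.52  1.49 -0.    1.13 -1.89]
[0.0, 0.0, -0.0, -8.37],
[0.0, 0.0, -0.0, -8.37],
[0.0, 0.0, -0.0, -8.37],
[0.0, 0.0, -0.0, -8.37],
[-0.0, 0.0, -0.0, -8.37],
[-0.0, 0.0, -0.0, -8.37],
[-0.0, 0.0, -0.0, -8.37],
[-0.0, 0.0, -0.0, -8.37],
[-0.0, 0.0, -0.0, -8.37],
[-0.0, 0.0, -0.0, -8.37],
[-0.0, 0.0, -0.0, -8.37],
[-0.0, 0.0, -0.0, -8.37],
[-0.0, 0.0, -0.0, -8.37],
[-0.0, 0.0, -0.0, -8.37],
[-0.0, -0.0, -0.0, -8.37],
[-0.0, -0.0, -0.0, -8.37],
[-0.0, -0.0, -0.0, -8.37],
[-0.0, -0.0, -0.0, -8.37],
[-0.0, -0.0, -0.0, -8.37],
[-0.0, -0.0, -0.0, -8.37],
[-0.0, -0.0, -0.0, -8.37],
[-0.0, -0.0, -0.0, -8.37],
[-0.0, -0.0, -0.0, -8.37],
[-0.0, -0.0, -0.0, -8.37],
[-0.0, -0.0, -0.0, -8.37],
[0.0, -0.0, -0.0, -8.37],
[0.0, -0.0, -0.0, -8.37],
[0.0, -0.0, -0.0, -8.37],
[0.0, -0.0, -0.0, -8.37],
[0.0, -0.0, -0.0, -8.37],
[0.0, -0.0, -0.0, -8.37],
[0.0, -0.0, -0.0, -8.37],
[0.0, -0.0, -0.0, -8.37],
[0.0, -0.0, -0.0, -8.37],
[0.0, -0.0, -0.0, -8.37],
[0.0, -0.0, -0.0, -8.37],
[0.0, 0.0, -0.0, -8.37],
[0.0, 0.0, -0.0, -8.37],
[0.0, 0.0, -0.0, -8.37],
[0.0, 0.0, -0.0, -8.37],
[0.0, 0.0, -0.0, -8.37],
[0.0, 0.0, -0.0, -8.37],
[0.0, 0.0, -0.0, -8.37],
```

Knob well aligned; close and make swing 4 (negative).

Request:
apply_moves:
  targets:
    - [0,0,0,0]
    - [0,0,0,0]
    - [0,0,0,0]
    - [0,0,0,7]
    - [0,0,0,7]
    - [0,0,0,7]
    - [0,0,0,7]
    - [0,0,0,7]
  grip: 1.0

```text
time_s: 9.3
eef_pos: [572.3, -39.9, 195.7]
ee_rot: [0.003, 0.281, 0.96, 0.0]
force: [-0.6, -0.0, 22.8]
grip_width: 0.223
```

Request:
apply_moves:
  targets:
    - [0,0,0,4]
    - [0,0,0,4]
    - [0,0,0,0]

```text
time_s: 9.6
eef_pos: [572.8, -40.4, 196.3]
ee_rot: [0.004, 0.346, 0.938, 0.0]
force: [-1.9, -0.3, 20.3]
grip_width: 0.224
```

```bash
sed -i 's/dp=phit-phi/dp=(phit-phi+180)%360-180/' plan.py; python3 -c "
from plan import *
show()"; python3 ov.py o7 0 -0.2 -0.3 -0.4
```

```text
t9.60 tcp [572.8 -40.4 196.3] fix [   1.9 -167.8] phi 139.5 rel -28.2 Ffix [-1.8 -0.7 20.3] M [0.4  0.05 0.61] g0.224 q [-0.27  0.52  1.49 -0.    1.13 -1.14]
```

View pics/o7.png

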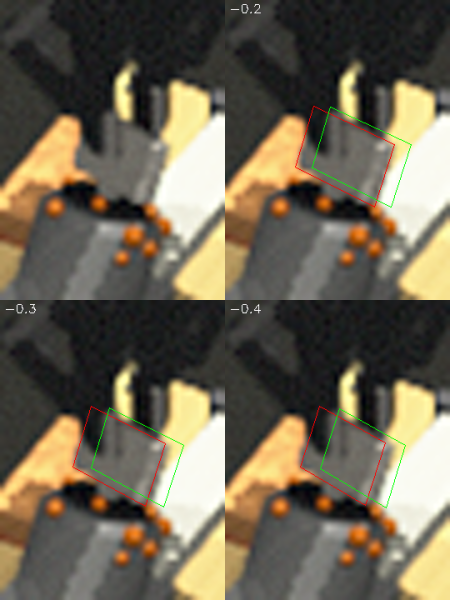

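Request:
apply_moves:
  targets:
    - [0,0,0,3]
    - [0,0,0,3]
    - [0,0,0,0]

```text
time_s: 9.95
eef_pos: [573.4, -41.2, 196.8]
ee_rot: [0.005, 0.394, 0.919, -0.0]
force: [-1.0, -3.7, 21.8]
grip_width: 0.222
```

```bash
python3 -c "
from plan import *
show()"; python3 ov.py o8 0 -0.2 -0.3 -0.4
```

```text
t9.95 tcp [573.4 -41.2 196.8] fix [   2.6 -168.4] phi 133.6 rel -34.1 Ffix [-0.2 -3.9 21.8] M [-0.19 -0.48  0.83] g0.222 q [-0.27  0.52  1.49 -0.    1.12 -1.03]
```

View pics/o8.png

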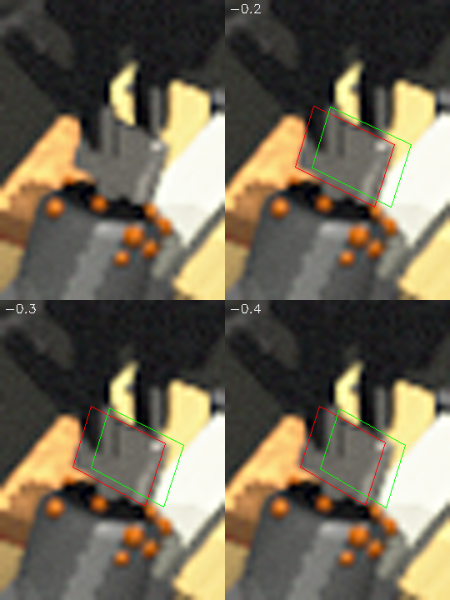

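Request:
apply_moves:
  targets:
    - [0,0,0,-7]
    - [0,0,0,-7]
    - [0,0,0,-4]
    - [0,0,0,0]
  grip: 4.0

```text
time_s: 10.4
eef_pos: [571.3, -40.1, 192.7]
ee_rot: [0.0, 0.246, 0.969, -0.0]
force: [-0.5, 0.1, -0.3]
grip_width: 0.464
```

Request:
apply_moves:
  targets:
    - [0,0,0,0]
    - [0,0,0,0]
    - [0,0,0,-7]
    - [0,0,0,-7]
    - [0,0,0,-7]
    - [0,0,0,-7]
    - [0,0,0,-7]
    - [0,0,0,-7]
  grip: 1.0

```text
time_s: 11.2
eef_pos: [571.8, -40.9, 195.5]
ee_rot: [0.002, -0.119, 0.993, -0.001]
force: [-7.6, -5.8, 20.3]
grip_width: 0.215
```

```bash
python3 -c "
from plan import *
show()"; python3 ov.py o9 0 0.3 0.4 0.5
```

```text
t11.20 tcp [571.8 -40.9 195.5] fix [   1.1 -168.5] phi -166.3 rel -334.1 Ffix [-6.2 -7.3 20.3] M [-0.3   1.   -0.26] g0.215 q [-0.28  0.52  1.49 -0.    1.13 -2.08]
```

View pics/o9.png

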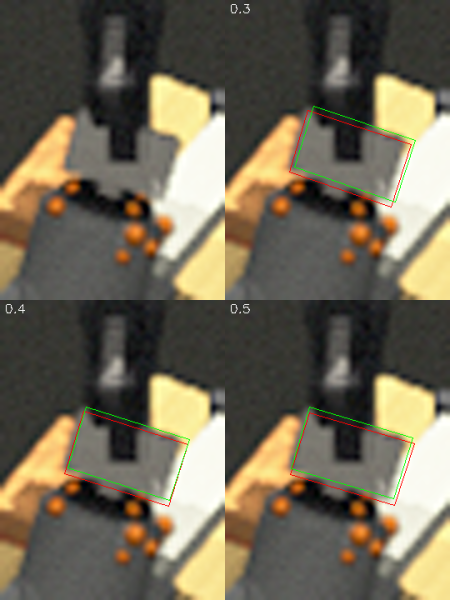

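Continue loosening, watching torque.

Request:
apply_moves:
  targets:
    - [0,0,0,-4]
    - [0,0,0,-4]
    - [0,0,0,-4]
    - [0,0,0,0]

```text
time_s: 11.65
eef_pos: [571.8, -40.3, 195.8]
ee_rot: [0.002, -0.221, 0.975, -0.001]
force: [-5.9, -0.4, 19.6]
grip_width: 0.203
```

```bash
python3 -c "
from plan import *
show()"; python3 ov.py o10 0 0.4 0.5 0.6
```

```text
t11.65 tcp [571.8 -40.3 195.8] fix [   0.9 -167.8] phi -154.5 rel -322.2 Ffix [-5.7 -1.6 19.6] M [ 0.51  0.95 -0.13] g0.203 q [-0.27  0.52  1.49  0.    1.13 -2.29]
```

View pics/o10.png

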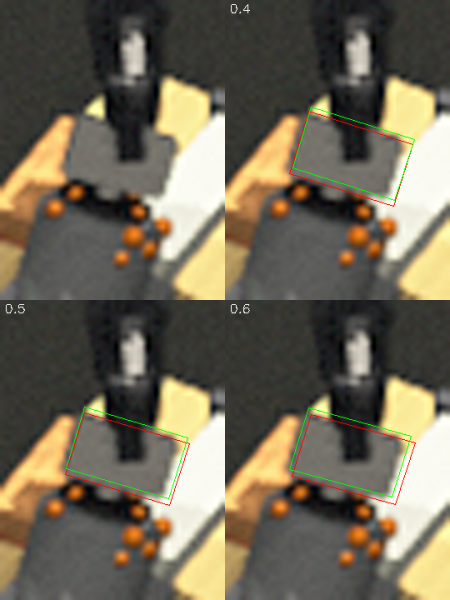

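Request:
apply_moves:
  targets:
    - [0,0,0,-5]
    - [0,0,0,-5]
    - [0,0,0,-5]
    - [0,0,0,-5]
    - [0,0,0,0]

```text
time_s: 12.2
eef_pos: [571.7, -40.2, 195.6]
ee_rot: [0.001, -0.387, 0.922, -0.001]
force: [-7.3, 1.1, 19.6]
grip_width: 0.179
```

```bash
python3 -c "
from plan import *
show()"; python3 ov.py o11 0 0.8 1.0 1.2
```

```text
t12.20 tcp [571.7 -40.2 195.6] fix [   0.8 -167.8] phi -134.5 rel -302.2 Ffix [-7.4 -0.5 19.6] M [ 0.51  1.13 -0.  ] g0.179 q [-0.27  0.52  1.49 -0.    1.13 -2.64]
```

View pics/o11.png

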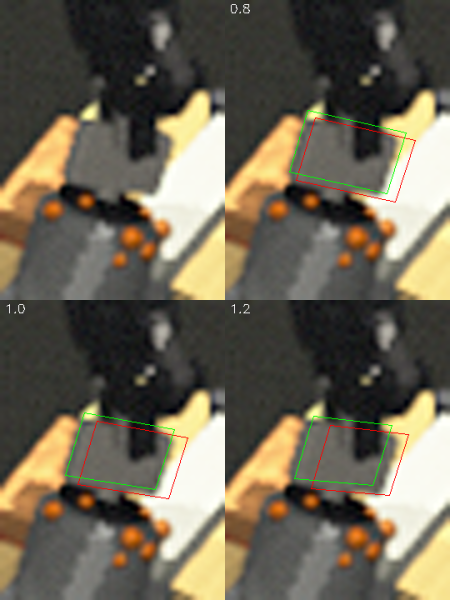

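Request:
apply_moves:
  targets:
    - [-0.34,0.21,0,0]
    - [-0.68,0.43,0,0]
    - [-0.85,0.53,0,0]
    - [-0.85,0.53,0,0]
    - [-0.85,0.53,0,0]
    - [-0.85,0.53,0,0]
    - [-0.68,0.43,0,0]
    - [-0.34,0.21,0,0]

```text
time_s: 13.05
eef_pos: [585.7, 23.4, 195.7]
ee_rot: [0.002, -0.386, 0.922, -0.001]
force: [-7.4, -0.5, 19.0]
grip_width: 0.179
```

```bash
python3 look.py c5 230 175
```

```text
t13.05 tcp [585.7  23.4 195.7] fix [   0.9 -102.6] phi -134.6 rel -302.3 Ffix [-7.1 -2.1 19. ] M [0.43 1.27 0.02] g0.179 q [-0.16  0.54  1.45  0.    1.15 -2.52]
```

View pics/c5.png

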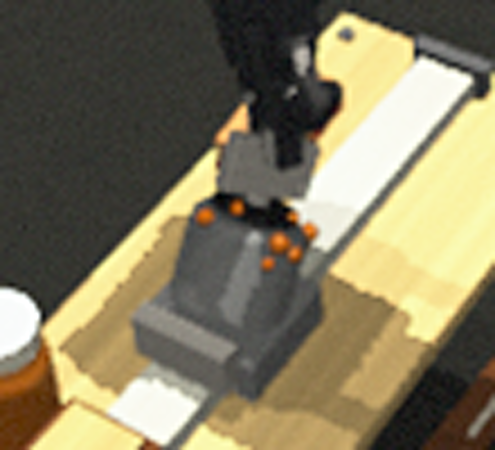

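Request:
apply_moves:
  targets:
    - [-0.34,0.21,0,0]
    - [-0.68,0.43,0,0]
    - [-0.85,0.53,0,0]
    - [-0.85,0.53,0,0]
    - [-0.68,0.43,0,0]
    - [-0.51,0.32,0,0]
    - [-0.25,0.16,0,0]
    - [0,0,0,0]

```text
time_s: 13.95
eef_pos: [596.2, 71.5, 195.6]
ee_rot: [0.002, -0.386, 0.922, -0.0]
force: [-5.2, 3.2, 19.4]
grip_width: 0.181
```

```bash
python3 look.py c6 210 190
```

```text
t13.95 tcp [596.2  71.5 195.6] fix [  1.  -53.4] phi -134.6 rel -302.3 Ffix [-5.7  2.  19.4] M [0.95 1.1  0.08] g0.181 q [-0.08  0.57  1.4   0.    1.16 -2.44]
```

View pics/c6.png

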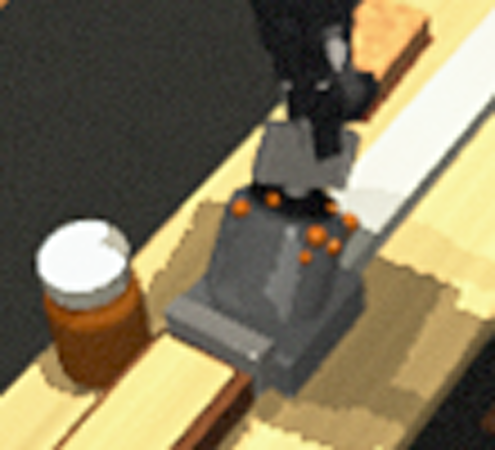

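Request:
apply_moves:
  targets:
    - [-0.21,0.13,0,0]
    - [-0.21,0.13,0,0]
    - [-0.17,0.11,0,0]
    - [0,0,0,0]

```text
time_s: 14.45
eef_pos: [597.4, 76.5, 195.7]
ee_rot: [0.0, -0.386, 0.922, -0.001]
force: [-10.1, -6.6, 20.8]
grip_width: 0.174
```

Request:
apply_moves:
  targets:
    - [-0.17,0.11,0,0]
    - [0,0,0,0]

```text
time_s: 14.65
eef_pos: [597.6, 77.0, 195.8]
ee_rot: [-0.001, -0.386, 0.923, -0.003]
force: [-11.7, -14.3, 22.1]
grip_width: 0.18
```

```bash
python3 -c "
from plan import *
show()"
```

```text
t14.65 tcp [597.6  77.  195.8] fix [  1.2 -47.8] phi -134.6 rel -302.3 Ffix [ -8.4 -16.4  22.1] M [-1.96  2.19  0.03] g0.180 q [-0.06  0.58  1.39 -0.01  1.17 -2.43]
```

Request:
apply_moves:
  targets:
    - [0,0,0,7]
    - [0,0,0,7]
    - [0,0,0,7]
    - [0,0,0,7]
    - [0,0,0,7]
    - [0,0,0,7]
    - [0,0,0,7]
    - [0,0,0,0]

```text
time_s: 15.45
eef_pos: [599.7, 78.4, 197.6]
ee_rot: [0.005, 0.033, 0.999, -0.001]
force: [-1.1, -5.1, 25.0]
grip_width: 0.181
```

```bash
python3 look.py c7 205 190
```

```text
t15.45 tcp [599.7  78.4 197.6] fix [  2.9 -45.9] phi 176.2 rel 8.5 Ffix [-0.  -5.2 25. ] M [-0.21  0.24  0.22] g0.181 q [-0.06  0.58  1.39 -0.    1.17 -1.57]
```

View pics/c7.png

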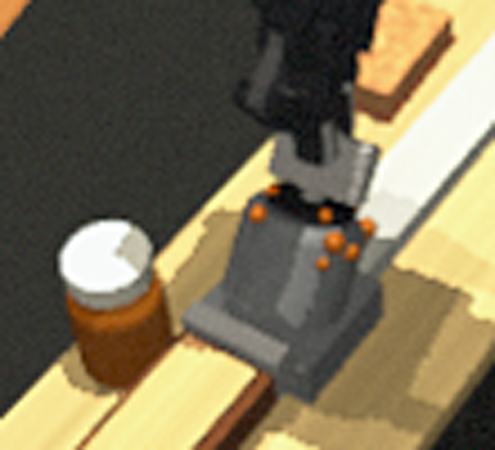

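Request:
apply_moves:
  targets:
    - [0,0.1,0,5]
    - [0,0.1,0,5]
    - [0,0,0,5]
    - [0,0,0,5]
    - [0,0,0,5]
    - [0,0,0,4]
    - [0,0,0,0]

```text
time_s: 16.25
eef_pos: [600.9, 77.0, 198.8]
ee_rot: [0.007, 0.282, 0.96, -0.003]
force: [-0.4, -25.0, 30.1]
grip_width: 0.177
```

```bash
python3 look.py c8 205 190
python3 - <<'E'
import ov
ov.run("o12",119,[0,-0.2,-0.3],x=258,y=205)
E
```

```text
t16.25 tcp [600.9  77.  198.8] fix [  4.4 -47. ] phi 147.3 rel -20.4 Ffix [  4.9 -24.5  30.1] M [-3.66  0.07  0.49] g0.177 q [-0.06  0.58  1.38 -0.01  1.17 -1.06]
```

View pics/o12.png

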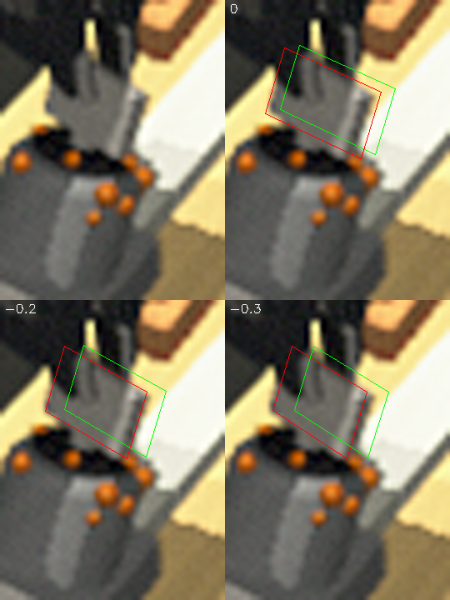

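View pics/c8.png

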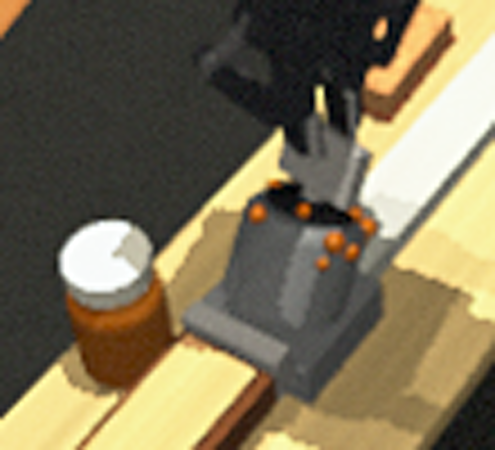

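Request:
apply_moves:
  targets:
    - [0.05,-0.15,-0.2,0]
    - [0,-0.1,-0.1,0]
    - [0,0,0,0]

```text
time_s: 16.7
eef_pos: [599.8, 76.7, 199.5]
ee_rot: [0.008, 0.281, 0.96, -0.0]
force: [13.5, -14.2, 10.2]
grip_width: 0.18
```

Request:
apply_moves:
  targets:
    - [0,0,0,0]
    - [0,0,0,0]
    - [0,0,0,0]
    - [0,0,0,0]
  grip: 6.0

```text
time_s: 17.1
eef_pos: [595.8, 79.8, 195.5]
ee_rot: [-0.0, 0.28, 0.96, -0.0]
force: [-0.1, -0.8, 1.1]
grip_width: 0.701
```

```bash
python3 look.py c9 205 190
```

```text
t17.10 tcp [595.8  79.8 195.5] fix [ -1.2 -45.4] phi 147.5 rel -20.2 Ffix [ 0.1 -0.8  1.1] M [-0.05 -0.06  0.01] g0.701 q [-0.06  0.58  1.4   0.    1.17 -1.06]
```

View pics/c9.png

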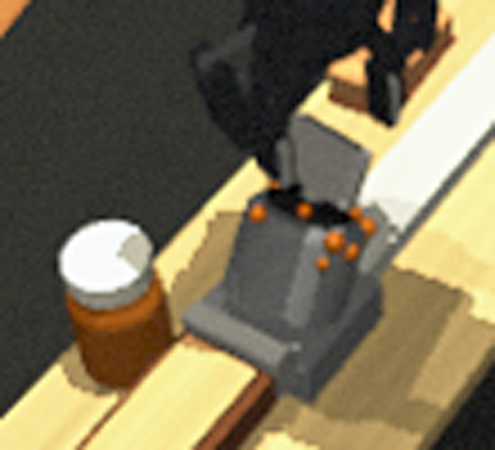

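Released; the face sits flush on the blank. Retract straight up and check.

Request:
apply_moves:
  targets:
    - [0,0,-1.0,0]
    - [0,0,-2.0,0]
    - [0,0,-3.0,0]
    - [0,0,-3.0,0]
    - [0,0,-3.0,0]
    - [1.5,-2.5,-1.0,0]
    - [1.5,-2.5,0,0]
    - [0,0,0,0]

```text
time_s: 18.0
eef_pos: [542.0, 52.8, 327.4]
ee_rot: [0.0, 0.28, 0.96, -0.0]
force: [-0.0, -0.2, 0.2]
grip_width: 0.704
```

```bash
python3 look.py c10 205 190
python3 - <<'E'
import ov
ov.run("o13",119.5,[0,-0.15,-0.3],x=255,y=205)
from rig import capture
import cv2
i=capture("top")["img"][:,:,::-1];cv2.imwrite("pics/t9.png",cv2.resize(i[120:240,160:400],None,fx=3.2,fy=3.2,interpolation=cv2.INTER_CUBIC))
E
```

```text
t18.00 tcp [542.   52.8 327.4] fix [-48.  -83.2] phi 147.4 rel -20.3 Ffix [ 0.  -0.2  0.2] M [-0.01 -0.05 -0.02] g0.704 q [-0.12  0.34  1.4  -0.    1.4  -1.12]
```

View pics/c10.png

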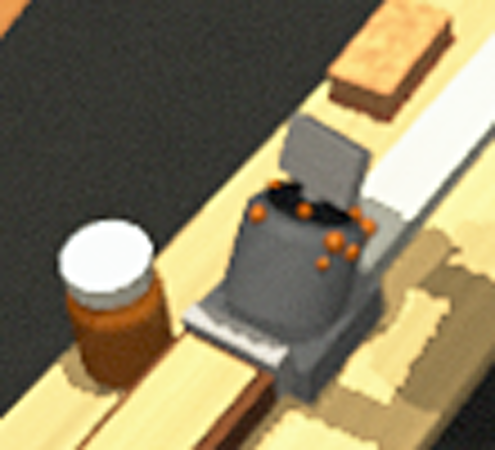

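View pics/o13.png

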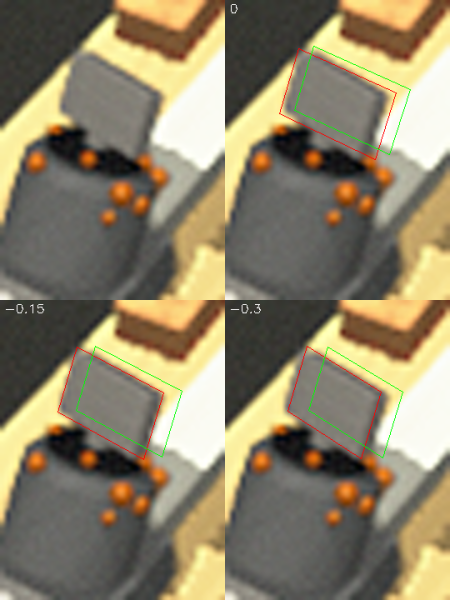

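View pics/t9.png

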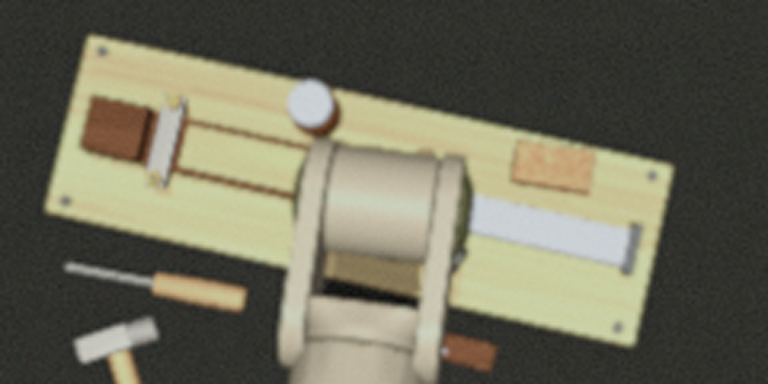

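Run:
```python
from fit import *
from rig import capture
p=np.load("p.npy")
i=capture("side")["img"][:,:,::-1];x,y,k=235,245,14
b=cv2.resize(i[y:y+40,x:x+50],None,fx=k,fy=k,interpolation=cv2.INTER_CUBIC)
cv2.imwrite("pics/f1.png",b)
for ds in(118,120,122,124):
    u=proj("side",F(p[:3],[[31,p[3]+ds,69],[-31,p[3]+ds,69]]),p[10:13]);print(ds,((u-[x-.5,y-.5])*k).round().tolist())
u=proj("side",F(p[:3],[[30,p[6],60],[-30,p[6],60]]),p[10:13]);print("blank",((u-[x-.5,y-.5])*k).round().tolist())
```

```text
118 [[169.0, 209.0], [466.0, 364.0]]
120 [[161.0, 217.0], [459.0, 372.0]]
122 [[154.0, 225.0], [452.0, 381.0]]
124 [[147.0, 233.0], [444.0, 389.0]]
blank [[159.0, 267.0], [445.0, 418.0]]
```

View pics/f1.png

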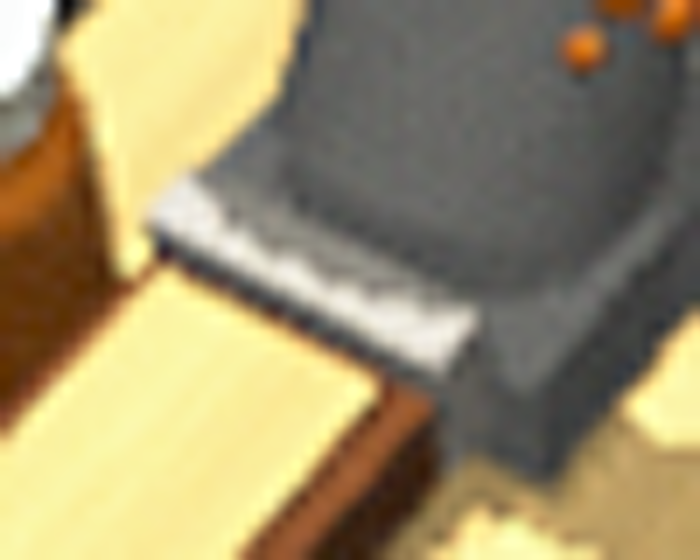

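```bash
python3 -c "
from rig import ctrl,readout
print(readout.sense()['time_s']);print(ctrl.finish_job())"
```

```text
18.25
the job is handed in; nothing more can be done
None
```

The stop is up against the neck blank, locked there and released, and I handed the job in at 18.25 s. No verdict came back.

- **Breaking it free:** I rocked the knob through +, −, +, − swings, each to the hard stop as shown by the wrist torque. The knob then turned past the old limit.
- **Loosening:** I turned it to roughly 0.9–1.0 rad, judged from the side picture. The clamp counts as loose above 0.6.
- **Sliding:** I moved the stop about 120 mm along the rail until it met the blank. The push rose to about 16 N while the stop stopped moving.
- **Locking:** I turned the knob back while still pressing towards the blank (about 25 N), then let go and moved clear.

**Last checks**
- The side picture shows the stop face against the blank with no visible gap.
- The knob sits at about −0.15 rad, below the 0.2 lock limit.
- The force on the tool was zero.
- The items in view (glue jar, sanding block, screwdriver, hammer head) look unmoved. I did not re-check the pin cup or the glue brush. The arm hid most of the bridge from the top camera.

**Disagreements and limits**
- My first picture fit predicted about 124 mm of travel and the hand moved about 120 mm. I relied on the contact force; the final picture put the stop face at about 122–123 mm.
- The hand can only point straight down, so it gripped the tilted bar on its edges. It was pushed up by as much as 34 N at the wrist while turning. I regripped twice to relieve that.

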